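Set up the code reader on a sample tin

TASK

We are setting up the code reader on the sample tin. First turn the tall tin in its nest until its code label squarely faces the reader's window and let go of it; then turn the wing thumbscrew on top of the reader stand clockwise until the slide seats on its stop, back it off a quarter turn, and finish with the thumbscrew still held in the gripper at that setting, so that I can tighten the locknut under it. Leave the other things on the bench where they are.

Things in the scene. Friction and masses are not known exactly. Their poses are not given: they have to be found in the camera images.
- station: Reader station, fixed to the bench: an aluminium base plate 310 x 120 x 12 mm with a nest for the tin at its -x end and the code reader on an upright column at its +x end. It lies roughly crosswise in front of the robot, reader to the robot's left. Origin on the bench midway between nest and reader column; x points along the plate from nest to reader, z up.
- nest (a point): Centre of the nest's flat floor, 12 mm above the bench; axes as the station's. A black ring (outer diameter 86, inner 64 mm, standing 8 mm above this floor) surrounds it, in which the tall tin stands with 2 mm play all round. The thumbscrew's upright axis is 177 mm from here along x, at y = 0.
- tin: The tall tin: plain aluminium cylinder with dark steel lid, diameter 60, 95 mm high, about 0.2 kg, loose and upright in the nest. Origin at the centre of its underside, z up. A white label with a black bar code covers its own +x side (50 mm round, 24 to 70 mm up); a white seal strip 18 mm wide runs from it up over the lid's edge and 30 mm in. It starts turned away from the reader.
- tin_code (a point): Middle of the bar code on the tall tin's side, 30 mm out from the tin's axis along its +x, 46 mm above its underside; axes as the tin's.
- reader_window (a point): Middle of the reader's window, the end face of its grey housing (55 x 46 x 58 mm, top 90 mm above the bench) that looks along the station's -x at the tin: 103 mm from the nest's centre along the station's +x, about 48 mm above the nest's floor. Axes as the station's.
- screw_grip (a point): Grip point of the steel thumbscrew, on its upright axis, 192 mm above the bench, 10 mm below its top. Its upright wing is 40 mm long (this point's x, turning with the screw), 10 mm thick (y), 29 mm tall, on a shoulder of diameter 24 whose top is 19 mm below this point; below are a brass locknut and the column's cap plate (70 x 60 mm, top 32 mm below). Let go, it stays put.
- thumbscrew (a joint): Angle of the thumbscrew in rad, growing clockwise seen from above; starts between 1.2 and 2.7. Clockwise lowers the reader's slide 4 mm a turn until the slide seats on its stop at 4.0, a hard stop. Turning takes about 0.04 N m before the seat.
- coasters: Bystander, to be left alone; origin at the centre of its underside. Stack of coasters, 94 x 94 x 44 mm, beyond the station.
- short_tin: Bystander, to be left alone; origin at the centre of its underside. Plain tin with dark lid, no label, diameter 60, 60 mm high, beyond the station, between the nest and the reader.
- spanner: Bystander, to be left alone; origin at the centre of its underside. Steel spanner 150 mm long lying on the robot's side of the reader column.
- mug: Bystander, to be left alone; origin at the centre of its underside. White mug, diameter 80, 95 mm high, beyond the reader end of the plate.
- mug_low: Bystander, to be left alone; origin at the centre of its underside. Earthenware mug, diameter 82, 82 mm high, beyond the nest end of the plate.
- pine_box: Bystander, to be left alone; origin at the centre of its underside. Pine money box, 100 x 100 x 112 mm, behind the reader column.
- tape: Bystander, to be left alone; origin at the centre of its underside. Roll of clear tape lying flat, diameter 90, 24 mm high, near the nest end of the plate.
There are look-alikes about, which are no part of the job. What is shaped like the tin but yellow is not meant.

How it is judged (in metres and radians):
On the way, in this order (a step that is already met when the one before it is completed fails the run):
1. the tall tin stands in its nest with its code facing the reader, and has been let go (y of reader_window in the frame of tin between -0.032 and 0.032 m and x of reader_window in the frame of tin above 0.05 m and horizontal distance between tin and nest below 0.006 m and z of tin in the frame of nest below 0.003 m and angle between tin's own z axis and vertical below 0.08 rad and contact force between the fingers and tin below 0.05 N), for 0.2 s.
2. the thumbscrew has been turned clockwise until the slide is seated (value of joint thumbscrew above 3.93 rad), for 0.1 s.
At the end, for the whole second after the job is handed in: The thumbscrew stands a quarter turn (1.57 rad, within 0.27) back from its seat, still, held by the fingers with more than 2 N; the tall tin stands upright and still in the nest (within 6 mm of its centre), not touched, its code facing the reader's window within about 15 degrees (all of step 1 and linear speed of tin below 0.01 m/s and value of joint thumbscrew between 2.16 and 2.7 rad and velocity of joint thumbscrew between -0.05 and 0.05 rad/s and contact force between the fingers and thumbscrew above 2 N); the arm keeps its last pose, push and grip.
It fails at once if the tall tin is tipped (angle between tin's own z axis and vertical above 0.35 rad).
It fails at once if another thing on the bench is pushed or lifted more than 30 mm from its place (distance of any of coasters, short_tin, spanner, mug, mug_low, pine_box, tape from where it was at the start of the episode above 0.03 m).
It also fails if it takes over 58 s, if anything falls off the work surface, if the arm or the gripper's body presses on something with over 40 N, if the wrist force passes 120 N, or if a joint passes its speed limit or range.

ROBOT

A 6-joint arm with a two-finger parallel gripper is mounted at the origin on the work surface. World frame = base frame: x ahead of the robot, y to its left, z up, the work surface at z = 0. Lengths are in m, angles in degrees, forces in N, time in s.
With the tool pointing down it reaches from about 0.35 to 0.85 m from the base axis. Payload 8.1 kg.
Tool frame: the origin (TCP) lies midway between the tips of the shut fingers; the grasp point (between the pads) lies bot.hold_point_z behind it (bot.hold_point_z is the distance from the TCP to the grasp point, in m); z points along the fingers, y is the line along which they close (so a half turn about z gives the same grasp; the last joint's range is limited). The gripper opens to 93 mm and grips with 3 to 60 N. Pads are 15 mm wide; open, the fingers measure 128 mm over their backs; the gripper's body (75 mm by 188 mm) begins 65 mm behind the grasp point.
Start: joints at [70.68, 7.471, 85.268, -0, 87.261, -4.893], TCP at [0.149, 0.581, 0.219] pointing down, gripper open.
Joint ranges: [-169.43, 169.43], [-51.17, 129.36], [1.28, 143.12], [-76.62, 256.62], [0, 156.53], [-152.29, 152.29]. Speed limits (degrees/s): [136.94, 136.94, 159.86, 180, 180, 180].

INTERFACE

Orientations are given as a 3x3 rotation matrix whose columns are the frame's x, y, z axes.
In Python, from cell import bot, optics gives the robot as it stands.
- The arm moves only by the shell command python3 -m handwheel 'ROWS' [OPENING]. ROWS is text: rows parted by semicolons, each of 6 numbers parted by spaces: the shift along the tool's x, y, z normalised to -1 to 1, where 1 is 0.4 m, then the turn, a rotation vector about the tool's x, y, z normalised to -1 to 1, where 1 is 2 pi rad. In form: x y z wx wy wz; .... A call has exactly 10 rows; each row is the pose to reach, as a shift and turn from the pose commanded when the call began, along the tool's axes at that moment, turning the shorter way round; what a row does not reach only later rows make up. A row lasts 1/12 s, in which the tool goes at most 41.7 mm and 7.16 degrees, less where a joint would pass 70% of its speed; a pose out of reach is approached as far as the arm can. A call with a number of a shift or a turn outside -1 to 1 is refused whole. A call with a gripper value outside its range is refused whole. OPENING is the finger opening in mm, from 0 to 93, set as the call begins (- or left out, the last holds). The fingers move at their own pace and stop on an object; the grip force is fixed at half the most. Time passes only in rows, so rows that repeat a pose let the fingers close, or fill a call up. It gives the time, the measured TCP pose, the force, the opening and the grip force at its end, in the units of the state.
- bot.get_state(): the state, without advancing time (a new reading comes with each control period).
- optics.snapshot(name): name is "scene" or "top" or "wrist"; returns a dict with "img" (400x640x3 uint8, red, green, blue), "fx", "fy", "cx", "cy" (pixels), "R" (3x3) and "t" (3): a world point X has camera coordinates R X + t. Camera axes: x right, y down, z forward; pixel columns grow to the right and rows downward; lengths in m; the calibration is good to about 2 mm. A picture is of the moment at which its call begins. There is no depth.
- bot.sign_off(): hands the job in; it is judged then, once.
The state is a dict: "time": time; "q": joint angles; "qvel": joint speeds; "effort": joint torques, N m; "eef_pos": TCP position; "eef_rot": TCP orientation; "force": force on the tool from outside, world axes, zero at the start; "wrist_torque": the same for the moment, N m; "opening": finger opening in m; "grasp_force": force on a finger pad.
Only numpy, scipy, OpenCV 4.12 (cv2) and the standard library are available. Lean on these libraries where they do the work, as an engineer would, in place of code of your own. Each camera call takes 0.05 s, during which the arm holds its last target. There are 200 camera calls.

## Working session

There is one attempt and no reset: what is moved stays moved. The work goes in short steps, Python scripts to look and compute and a shell command to move; the robot and the scene stay as the last step left them, time stands still between calls to the robot, and variables do not carry over. Pictures are saved under pics/ and viewed, at most 10 in all, crops included, and the job is handed in when it is done.

```bash
ls; mkdir -p pics; python3 - <<'E'
from cell import bot, optics
import cv2,numpy as np
a=[]
for n in("scene","top"):
    s=optics.snapshot(n); cv2.imwrite(f"pics/{n}0.png",s["img"][:,:,::-1]); print(n,s["fx"],s["cx"],s["cy"],np.round(s["R"],4).tolist(),np.round(s["t"],4).tolist())
st=bot.get_state(); print(st["time"],bot.hold_point_z,np.round(st["eef_rot"],3).tolist(),st["eef_pos"],st["opening"])
E
```

```text
pics
scene 369.9664425772191 319.6607569995467 196.1118343179375 [[-0.4315, 0.9021, -0.0092], [0.6828, 0.3199, -0.6568], [-0.5895, -0.2897, -0.754]] [0.221, -0.3079, 1.4014]
top 409.8737649194818 313.60449587693233 196.67159590144058 [[-0.0251, -0.9995, -0.0181], [-0.9944, 0.0268, -0.1024], [0.1028, 0.0154, -0.9946]] [0.0757, 0.5801, 1.1611]
0.1 0.0188 [[-0.968, 0.249, -0.001], [0.249, 0.968, -0.002], [0.0, -0.002, -1.0]] [0.14929154 0.58060002 0.21769279] 0.09271862084721645
```

View pics/scene0.png

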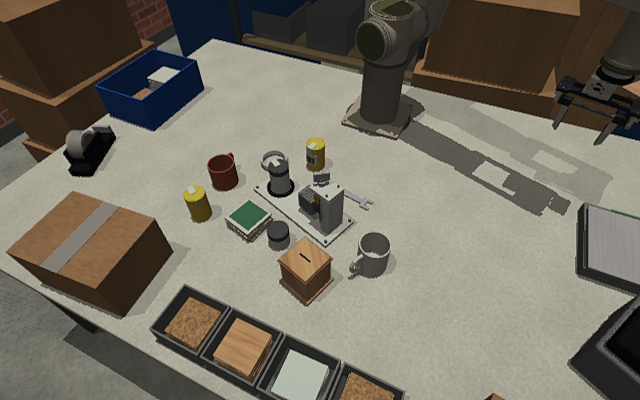

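View pics/top0.png

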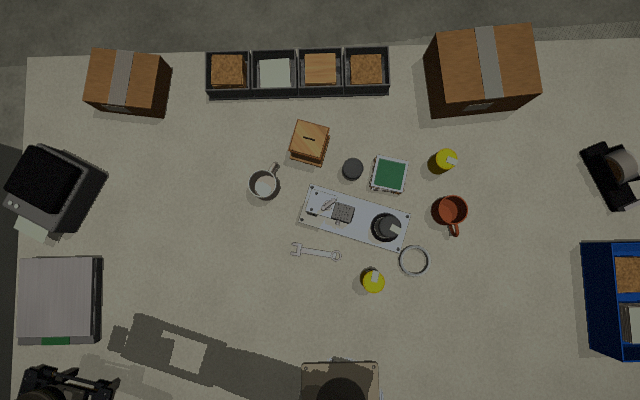

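The top view shows the tall tin at about (387,227) in its nest and the thumbscrew wing at about (327,205). The tape, yellow tin and spanner are on the robot's side. I'll zoom in on the station.

```bash
cat > h.py <<'E'
import numpy as np
def ray(s,u,v,z):
    R=np.array(s["R"]);t=np.array(s["t"]);d=R.T@np.array([(u-s["cx"])/s["fx"],(v-s["cy"])/s["fy"],1]);c=-R.T@t
    return c+d*(z-c[2])/d[2]
def proj(s,X):
    p=np.array(s["R"])@X+s["t"]; return np.array([s["fx"]*p[0]/p[2]+s["cx"],s["fy"]*p[1]/p[2]+s["cy"]])
E
python3 - <<'E'
import cv2
a=cv2.imread("pics/top0.png")[175:265,290:420]
b=cv2.imread("pics/scene0.png")[140:245,245:375]
a=cv2.resize(a,None,fx=6,fy=6,interpolation=cv2.INTER_CUBIC); cv2.imwrite("pics/topc.png",a)
E
```

```text
(no output)
```

View pics/topc.png

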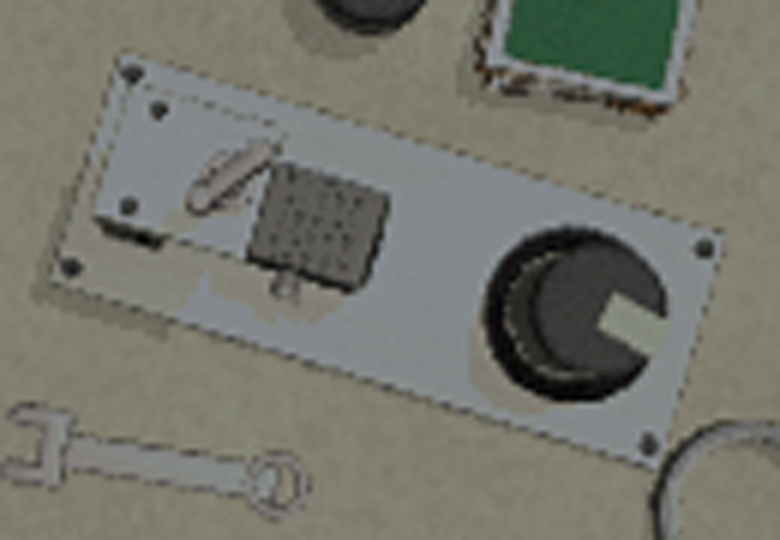

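The crop shows plate corners at (122,58), (722,232), (655,468) and (52,287). The lid is centred near (600,317), with its seal strip pointing right and slightly down to about (658,330). The wing runs from (195,200) to (275,150).

```bash
python3 - <<'E'
from cell import bot, optics
from h import *
s=optics.snapshot("top")
f=lambda u,v,z: ray(s,290+(u-2.5)/6,175+(v-2.5)/6,z)
C=[f(u,v,.012) for u,v in((122,58),(722,232),(655,468),(52,287))]
print("sides",[round(float(np.linalg.norm(C[i]-C[i-1])),4) for i in range(4)])
ex=(C[0]+C[3]-C[1]-C[2]);ex/=np.linalg.norm(ex); print("centre",sum(C)/4,"ex",ex, "ang",np.degrees(np.arctan2(ex[1],ex[0])))
lid=f(600,317,.107);so=f(660,332,.107);si=f(605,312,.107)
print("lid",lid,"strip",si,so,np.degrees(np.arctan2(*(so-lid)[[1,0]])),np.degrees(np.arctan2(*(so-si)[[1,0]])))
a,b=f(197,200,.202),f(273,150,.202); print("wing",a,b,(a+b)/2,np.linalg.norm(a-b),np.degrees(np.arctan2(*(b-a)[[1,0]])))
print("screw-lid",np.linalg.norm(((a+b)/2-lid)[:2]))
for n,p in dict(tape=(413,260,.024),yellow=(373,280,.1),short=(353,169,.06),coast=(389,174,.044)).items(): print(n,ray(s,*p))
E
```

```text
sides [0.118, 0.3054, 0.1194, 0.305]
centre [ 0.51795192 -0.0558317   0.012     ] ex [0.30893588 0.95108287 0.        ] ang 72.00488661897735
lid [ 0.48539297 -0.14288482  0.107     ] strip [ 0.48757038 -0.14521719  0.107     ] [ 0.47801212 -0.16936466  0.107     ] -105.57499130402573 -111.59507104374859
wing [0.53558734 0.03674567 0.202     ] [0.55548484 0.00475543 0.202     ] [0.54553609 0.02075055 0.202     ] 0.03767340757868687 -58.118935052735374
screw-lid 0.17433797714044938
tape [ 0.39257851 -0.21949708  0.024     ]
yellow [ 0.34654797 -0.09369802  0.1       ]
short [ 0.65508529 -0.05415321  0.06      ]
coast [ 0.6403031 -0.1584829  0.044    ]
```

```bash
cat >> h.py <<'E'
def rel(st,p,ydeg=None):
    "row numbers to bring TCP to world p and tool-y heading to ydeg (mod 180)"
    R=np.array(st["eef_rot"]);d=R.T@(np.array(p)-st["eef_pos"])/.4
    y=np.degrees(np.arctan2(R[1,1],R[0,1])); w=0 if ydeg is None else -((ydeg-y+90)%180-90)/360
    return np.round(d,4),round(w,4),"y",round(y,1)
E
R='-.635 -.769 -.05 0 0 0'; true
python3 -m handwheel '-.635 -.769 -.05 0 0 0;-.635 -.769 -.05 0 0 0;-.635 -.769 -.05 0 0 0;-.635 -.769 -.05 0 0 0;-.635 -.769 -.05 0 0 0;-.635 -.769 -.05 0 0 0;-.635 -.769 -.05 0 0 0;-.635 -.769 -.05 0 0 0;-.635 -.769 -.05 0 0 0;-.635 -.769 -.05 0 0 0' 93
python3 -m handwheel '-.635 -.769 -.05 0 0 .01;-.635 -.769 -.05 0 0 .01;-.635 -.769 -.05 0 0 .01;-.635 -.769 -.05 0 0 .01;-.635 -.769 -.05 0 0 .01;-.635 -.769 -.05 0 0 .01;-.635 -.769 -.05 0 0 .01;-.635 -.769 -.05 0 0 .01;-.635 -.769 -.05 0 0 .01;-.635 -.769 -.05 0 0 .01'
python3 - <<'E'
from cell import bot, optics
from h import *
import cv2
s=optics.snapshot("wrist");cv2.imwrite("pics/w1.png",s["img"][:,:,::-1])
np.savez("w1.npz",**{k:np.array(v) for k,v in s.items()})
st=bot.get_state();print(st["time"],st["q"],st["eef_pos"],proj(s,np.array([.488,-.1415,.107])),proj(s,np.array([.5455,.0225,.202])))
E
```

```text
time: 0.98
eef_pos: [0.3197, 0.2169, 0.2388]
eef_rot: [[-0.968, 0.25, 0.001], [0.25, 0.968, -0.001], [-0.001, -0.0, -1.0]]
force: [-0.2, 0.1, 0.5]
opening: 0.093
grasp_force: 0.0
time: 1.82
eef_pos: [0.4888, -0.1451, 0.2583]
eef_rot: [[-0.95, 0.312, -0.0], [0.312, 0.95, -0.001], [-0.0, -0.001, -1.0]]
force: [0.1, -0.9, 0.3]
opening: 0.0928
grasp_force: 0.0
1.8667 [-22.41028842  -7.20114093  95.86731403  -0.11697263  91.28947632
 -94.17392239] [ 0.48951504 -0.14731709  0.25813101] [330.69196622 188.17302721] [564.43939507 223.26350626]
```

View pics/w1.png

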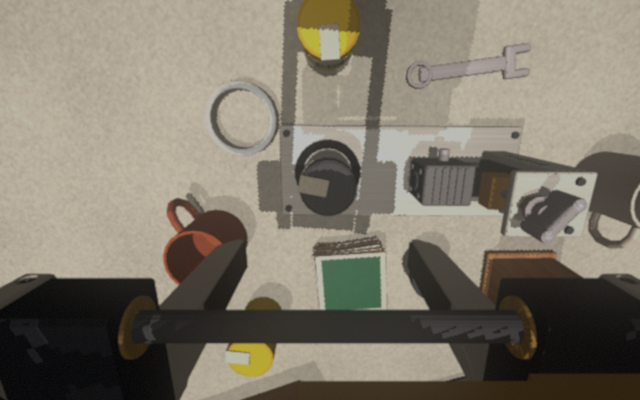

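The wrist view shows the lid centred near (329,185), with its strip pointing left from (327,190) to (299,185). The wing's top runs from about (537,234) to (583,206). My estimates project close to these positions.

```bash
python3 - <<'E'
from cell import bot
from h import *
s=dict(np.load("w1.npz"))
print("lid",ray(s,329,185,.107),"ws",ray(s,537,234,.202),ray(s,583,206,.202),ray(s,560,220,.202))
for c in ((287,132),(515,134),(289,208),(324,160)): print(ray(s,*c,.012))
st=bot.get_state(); print(rel(st,[.489,-.142,.066],72))
E
```

```text
lid [ 0.4842599  -0.14211941  0.107     ] ws [0.54782666 0.00189223 0.202     ] [0.53601205 0.03690136 0.202     ] [0.54183943 0.01963364 0.202     ]
[ 0.42311011 -0.17800384  0.012     ]
[0.51616262 0.09786739 0.012     ]
[ 0.5193561  -0.21056376  0.012     ]
[ 0.47179131 -0.14439961  0.012     ]
(array([0.0057, 0.0132, 0.4803]), np.float64(-0.0007), 'y', np.float64(71.8))
```

```bash

python3 -m handwheel '.011 .01 .1 0 0 0;.011 .01 .2 0 0 0;.011 .01 .28 0 0 0;.011 .01 .35 0 0 0;.011 .01 .40 0 0 0;.011 .01 .44 0 0 0;.011 .01 .47 0 0 0;.011 .01 .48 0 0 0;.011 .01 .48 0 0 0;.011 .01 .48 0 0 0' 93
python3 -m handwheel '0 0 0 0 0 0;0 0 0 0 0 0;0 0 0 0 0 0;0 0 0 0 0 0;0 0 0 0 0 0;0 0 0 0 0 0;0 0 0 0 0 0;0 0 0 0 0 0;0 0 0 0 0 0;0 0 0 0 0 0' 40
```

```text
time: 2.7
eef_pos: [0.4857, -0.1362, 0.0674]
eef_rot: [[-0.951, 0.309, 0.001], [0.309, 0.951, -0.0], [-0.001, -0.0, -1.0]]
force: [0.6, 0.8, 0.2]
opening: 0.093
grasp_force: 0.0
time: 3.53
eef_pos: [0.4857, -0.1385, 0.0679]
eef_rot: [[-0.951, 0.31, 0.001], [0.31, 0.951, -0.004], [-0.002, -0.003, -1.0]]
force: [-2.7, -8.7, 4.7]
opening: 0.0604
grasp_force: 29.9
```

```bash

python3 -m handwheel '0 -.007 0 0 0 .015;0 -.007 0 0 0 .032;0 -.007 0 0 0 .05;0 -.007 0 0 0 .068;0 -.007 0 0 0 .086;0 -.007 0 0 0 .104;0 -.007 0 0 0 .122;0 -.007 0 0 0 .14;0 -.007 0 0 0 .155;0 -.007 0 0 0 .167'
python3 -m handwheel '0 0 0 0 0 .015;0 0 0 0 0 .032;0 0 0 0 0 .05;0 0 0 0 0 .068;0 0 0 0 0 .086;0 0 0 0 0 .104;0 0 0 0 0 .122;0 0 0 0 0 .14;0 0 0 0 0 .155;0 0 0 0 0 .167'
python3 -m handwheel '0 0 0 0 0 .015;0 0 0 0 0 .032;0 0 0 0 0 .05;0 0 0 0 0 .068;0 0 0 0 0 .086;0 0 0 0 0 .104;0 0 0 0 0 .122;0 0 0 0 0 .14;0 0 0 0 0 .155;0 0 0 0 0 .167'
python3 -m handwheel '0 0 0 0 0 0;0 0 0 0 0 0;0 0 0 0 0 0;0 0 0 0 0 0;0 0 0 0 0 0;0 0 -.08 0 0 0;0 0 -.2 0 0 0;0 0 -.3 0 0 0;0 0 -.4 0 0 0;0 0 -.5 0 0 0' 93
python3 - <<'E'
from cell import bot, optics
from h import *
import cv2
s=optics.snapshot("wrist");w=cv2.resize(s["img"][80:280,240:440,::-1],(600,600))
cv2.imwrite("pics/w2.png",w)
np.savez("w2.npz",**{k:np.array(v) for k,v in s.items()})
st=bot.get_state();print(st["time"],st["q"],st["eef_pos"],proj(s,np.array([.485,-.142,.107])),proj(s,np.array([.54,-.03,.09])))
E
```

```text
time: 4.37
eef_pos: [0.4858, -0.1392, 0.0674]
eef_rot: [[-0.2, 0.98, 0.003], [0.98, 0.2, -0.001], [-0.002, 0.003, -1.0]]
force: [4.4, -1.8, -2.4]
opening: 0.0596
grasp_force: 29.8
time: 5.2
eef_pos: [0.489, -0.1409, 0.0693]
eef_rot: [[0.749, 0.662, 0.01], [0.662, -0.75, -0.005], [0.005, 0.01, -1.0]]
force: [11.2, -7.8, -1.4]
opening: 0.0598
grasp_force: 30.0
time: 6.03
eef_pos: [0.4867, -0.1423, 0.0688]
eef_rot: [[0.947, -0.32, 0.005], [-0.32, -0.947, -0.006], [0.007, 0.004, -1.0]]
force: [2.6, -12.6, 3.9]
opening: 0.0598
grasp_force: 30.0
time: 6.87
eef_pos: [0.4838, -0.1383, 0.267]
eef_rot: [[0.949, -0.315, -0.0], [-0.315, -0.949, 0.0], [-0.001, -0.0, -1.0]]
force: [1.3, 0.4, 0.2]
opening: 0.0933
grasp_force: 0.0
6.9167 [-2.18008410e+01 -8.82127208e+00  9.53796030e+01  1.07169875e-02
  9.27332288e+01  8.65442071e+01] [ 0.48714767 -0.13963364  0.27713896] [329.49780207 185.91317357] [216.52870668 167.22639045]
```

View pics/w2.png

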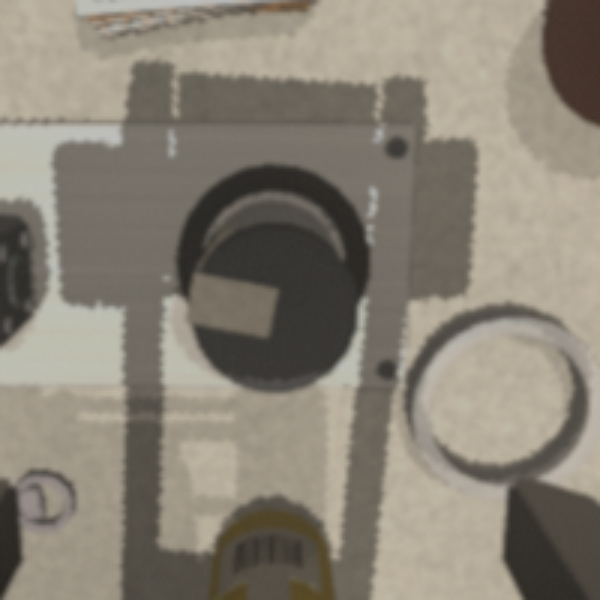

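The tin's strip now points toward the reader on the left, but tilted about 11° in the image (crop edges (280,288)→(197,272) and (270,338)→(190,320)). I'll measure that in world coordinates, then regrasp and correct.

```bash
python3 - <<'E'
from h import *
s=dict(np.load("w2.npz"))
f=lambda u,v,z: ray(s,240+u/3-.33,80+v/3-.33,z)
P=[f(*p,.107) for p in((280,288),(197,272),(270,338),(190,320))]
for a,b in((0,1),(2,3)): print(np.degrees(np.arctan2(*(P[b]-P[a])[[1,0]])))
a,b=f(396,122,.012),f(0,122,.012);print("plate",np.degrees(np.arctan2(*(b-a)[[1,0]])))
print("lid",f(273,307,.107))
E
python3 -m handwheel '0 .005 .1 0 0 0;0 .005 .2 0 0 0;0 .005 .28 0 0 0;0 .005 .35 0 0 0;0 .005 .40 0 0 0;0 .005 .44 0 0 0;0 .005 .48 0 0 0;0 .005 .5 0 0 0;0 .005 .5 0 0 0;0 .005 .5 0 0 0' 93
```

```text
60.5896124646059
58.59776821682303
plate 71.65916954035777
lid [ 0.48862986 -0.14449589  0.107     ]
time: 7.75
eef_pos: [0.4835, -0.1405, 0.0652]
eef_rot: [[0.949, -0.315, -0.001], [-0.315, -0.949, 0.0], [-0.001, -0.0, -1.0]]
force: [0.3, 0.5, 0.7]
opening: 0.0929
grasp_force: 0.0
```

```bash

python3 -m handwheel '.008 .003 0 0 0 0;.008 .003 0 0 0 0;.008 .003 0 0 0 0;.008 .003 0 0 0 0;.008 .003 0 0 0 0;.008 .003 0 0 0 0;.008 .003 0 0 0 0;.008 .003 0 0 0 0;.008 .003 0 0 0 0;.008 .003 0 0 0 0' 40
python3 -m handwheel '0 0 0 0 0 -.007;0 0 0 0 0 -.014;0 0 0 0 0 -.021;0 0 0 0 0 -.028;0 0 0 0 0 -.033;0 0 0 0 0 -.033;0 0 0 0 0 -.033;0 0 0 0 0 -.033;0 0 0 0 0 -.033;0 0 0 0 0 -.033'
python3 -m handwheel '0 0 0 0 0 0;0 0 0 0 0 0;0 0 0 0 0 0;0 0 0 0 0 0;0 0 0 0 0 0;0 0 -.08 0 0 0;0 0 -.2 0 0 0;0 0 -.3 0 0 0;0 0 -.4 0 0 0;0 0 -.5 0 0 0' 93
python3 - <<'E'
from cell import bot, optics
from h import *
import cv2
s=optics.snapshot("wrist");w=cv2.resize(s["img"][80:280,240:440,::-1],(600,600))
cv2.imwrite("pics/w3.png",w)
np.savez("w3.npz",**{k:np.array(v) for k,v in s.items()})
st=bot.get_state();print(st["time"],st["q"],st["eef_pos"],rel(st,st["eef_pos"]))
E
```

```text
time: 8.58
eef_pos: [0.4867, -0.143, 0.0656]
eef_rot: [[0.949, -0.315, 0.001], [-0.315, -0.949, -0.0], [0.001, 0.0, -1.0]]
force: [-0.4, -0.1, 2.0]
opening: 0.0595
grasp_force: 30.0
time: 9.42
eef_pos: [0.4868, -0.1428, 0.0656]
eef_rot: [[0.993, -0.114, 0.001], [-0.114, -0.993, 0.0], [0.001, -0.0, -1.0]]
force: [1.5, 1.3, 4.1]
opening: 0.0596
grasp_force: 30.0
time: 10.25
eef_pos: [0.4858, -0.1427, 0.2658]
eef_rot: [[0.994, -0.113, -0.0], [-0.113, -0.994, 0.0], [-0.0, 0.0, -1.0]]
force: [0.9, -1.0, -0.2]
opening: 0.0928
grasp_force: 0.0
10.3 [-2.21600831e+01 -8.32141283e+00  9.50553948e+01 -6.46117090e-03
  9.25450587e+01  7.43491880e+01] [ 0.48916259 -0.14398844  0.27591522] (array([0., 0., 0.]), 0, 'y', np.float64(-96.5))
```

View pics/w3.png

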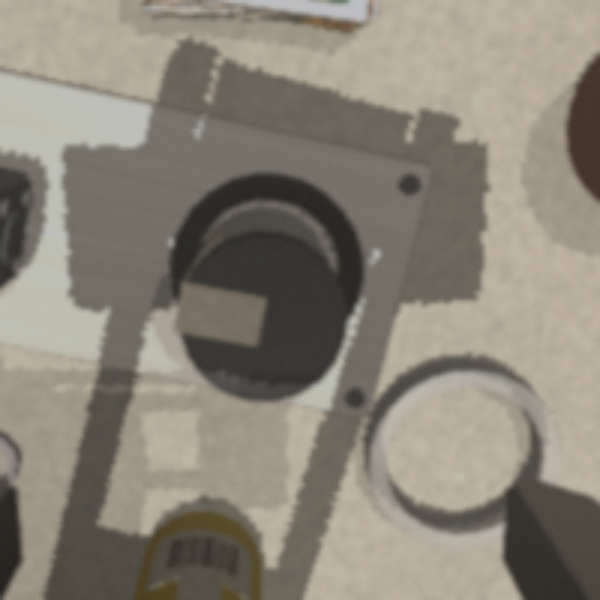

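The strip (267,298)→(182,281) is now parallel to the plate edge (0,68)→(430,165) within about 2°, and the tin has been released. Next I'll go above the thumbscrew.

```bash

python3 -m handwheel '.01 -.043 0 0 0 -.018;.02 -.086 0 0 0 -.036;.03 -.13 0 0 0 -.054;.04 -.17 0 0 0 -.072;.05 -.22 0 0 0 -.09;.06 -.26 0 0 0 -.108;.07 -.31 0 0 0 -.126;.08 -.35 0 0 0 -.144;.086 -.4 0 0 0 -.162;.086 -.428 0 0 0 -.18'
python3 -m handwheel '0 0 0 0 0 -.019;0 0 0 0 0 -.038;0 0 0 0 0 -.057;0 0 0 0 0 -.076;0 0 0 0 0 -.095;0 0 0 0 0 -.114;0 0 0 0 0 -.133;0 0 0 0 0 -.152;0 0 0 0 0 -.165;0 0 0 0 0 -.165'
python3 - <<'E'
from cell import bot, optics
from h import *
import cv2
s=optics.snapshot("wrist");w=cv2.resize(s["img"][80:280,220:420,::-1],(600,600))
cv2.imwrite("pics/w4.png",w)
np.savez("w4.npz",**{k:np.array(v) for k,v in s.items()})
st=bot.get_state();print(st["time"],st["q"],st["eef_pos"],rel(st,st["eef_pos"]),proj(s,np.array([.5425,.022,.202])))
E
```

```text
time: 11.13
eef_pos: [0.5402, 0.0251, 0.2633]
eef_rot: [[0.52, 0.854, -0.001], [0.854, -0.52, 0.001], [0.0, -0.001, -1.0]]
force: [-0.3, -0.2, -0.6]
opening: 0.0933
grasp_force: 0.0
time: 11.97
eef_pos: [0.5398, 0.0233, 0.2635]
eef_rot: [[-0.468, 0.884, -0.001], [0.884, 0.468, -0.0], [0.0, -0.001, -1.0]]
force: [-0.0, -0.2, -0.3]
opening: 0.0929
grasp_force: 0.0
12.0167 [-2.95754986e+00 -2.61026712e+00  9.09814054e+01 -3.76606014e-03
  9.16612534e+01 -3.05609294e+01] [0.5398284  0.02335329 0.26351547] (array([0., 0., 0.]), 0, 'y', np.float64(27.6)) [329.92457659 221.35455917]
```

View pics/w4.png

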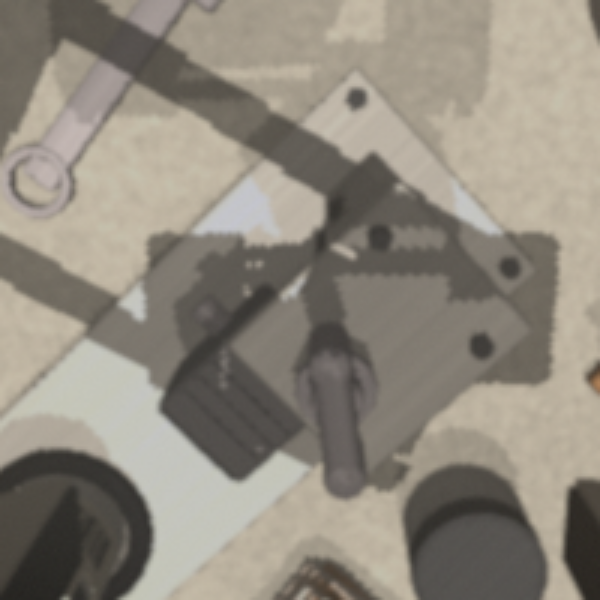

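The wing's top runs nearly vertically in the crop, from (325,362) to (345,490), so it is almost square to the finger line.

```bash
python3 - <<'E'
from cell import bot
from h import *
s=dict(np.load("w4.npz"))
f=lambda u,v,z: ray(s,220+u/3-.33,80+v/3-.33,z)
a,b=f(326,365,.200),f(345,485,.200)
print(a,b,(a+b)/2,np.linalg.norm(a-b),np.degrees(np.arctan2(*(b-a)[[1,0]])))
# shoulder ~ at z .173
print("shoulder",f(335,385,.173), "cap corners",f(358,72,.012),f(525,325,.16))
y=np.degrees(np.arctan2(*(b-a)[[1,0]]))+90
print(rel(bot.get_state(),[*((a+b)/2)[:2],.177],y))
E
```

```text
[0.53423693 0.03498484 0.2       ] [0.55399057 0.00841493 0.2       ] [0.54411375 0.02169988 0.2       ] 0.033108399955375206 -53.370695132240044
shoulder [0.5430456  0.02410534 0.173     ] cap corners [0.5123391 0.106651  0.012    ] [0.58554186 0.06280356 0.16      ]
(array([-0.0087,  0.0077,  0.2163]), np.float64(-0.0251), 'y', np.float64(27.6))
```

```bash

python3 -m handwheel '-.005 .008 0 0 0 -.018;-.005 .008 .03 0 0 -.018;-.005 .008 .08 0 0 -.018;-.005 .008 .12 0 0 -.018;-.005 .008 .16 0 0 -.018;-.005 .008 .19 0 0 -.018;-.005 .008 .21 0 0 -.018;-.005 .008 .216 0 0 -.018;-.005 .008 .216 0 0 -.018;-.005 .008 .216 0 0 -.018' 93
python3 -m handwheel '0 0 0 0 0 0;0 0 0 0 0 0;0 0 0 0 0 0;0 0 0 0 0 0;0 0 0 0 0 0;0 0 0 0 0 0;0 0 0 0 0 0;0 0 0 0 0 0;0 0 0 0 0 0;0 0 0 0 0 0' 0
python3 -m handwheel '0 0 0 0 0 0;0 0 0 0 0 0;0 0 0 0 0 0;0 0 0 0 0 0;0 0 0 0 0 0;0 0 0 0 0 0;0 0 0 0 0 0;0 0 0 0 0 0;0 0 0 0 0 0;0 0 0 0 0 0'
python3 -c "
from cell import bot
s=bot.get_state();print(s['q'],s['wrist_torque'],s['effort'][5])"
```

```text
time: 12.85
eef_pos: [0.5441, 0.0231, 0.1782]
eef_rot: [[-0.561, 0.828, 0.001], [0.828, 0.561, -0.0], [-0.001, 0.001, -1.0]]
force: [-0.4, -0.7, 0.7]
opening: 0.093
grasp_force: 0.0
time: 13.68
eef_pos: [0.5437, 0.0231, 0.1775]
eef_rot: [[-0.562, 0.827, -0.0], [0.827, 0.562, -0.0], [0.0, -0.0, -1.0]]
force: [0.4, 0.5, -0.6]
opening: 0.0311
grasp_force: 0.0
time: 14.52
eef_pos: [0.5441, 0.0234, 0.1776]
eef_rot: [[-0.562, 0.827, 0.001], [0.827, 0.562, 0.0], [-0.0, 0.001, -1.0]]
force: [5.5, 2.6, -2.8]
opening: 0.0098
grasp_force: 30.0
[-2.95462115e+00  1.48237052e-01  9.72294157e+01  2.61003750e-02
  8.25776240e+01 -3.71380393e+01] [ 0.37234411 -0.83080339 -0.00216368] -0.02285245922394097
```

```bash
cat > p.py <<'E'
from cell import bot
import numpy as np
s=bot.get_state();R=np.array(s['eef_rot']);print(np.round(s['q'],1),"Mz",s['wrist_torque'].round(3),s['effort'][5],"F",s['force'].round(1),"head",np.degrees(np.arctan2(R[1,1],R[0,1])),s["opening"],s["time"])
E
python3 -m handwheel '0 .004 0 0 0 .01;0 .004 0 0 0 .025;0 .004 0 0 0 .042;0 .004 0 0 0 .06;0 .004 0 0 0 .078;0 .004 0 0 0 .096;0 .004 0 0 0 .113;0 .004 0 0 0 .13;0 .004 0 0 0 .14;0 .004 0 0 0 .15'
python3 p.py
python3 -m handwheel '0 0 0 0 0 .004;0 0 0 0 0 .008;0 0 0 0 0 .012;0 0 0 0 0 .016;0 0 0 0 0 .02;0 0 0 0 0 .024;0 0 0 0 0 .028;0 0 0 0 0 .032;0 0 0 0 0 .036;0 0 0 0 0 .04'
python3 p.py
```

```text
time: 15.35
eef_pos: [0.5446, 0.0234, 0.1776]
eef_rot: [[0.343, 0.939, -0.001], [0.939, -0.343, -0.001], [-0.001, -0.001, -1.0]]
force: [1.0, 0.1, 0.5]
opening: 0.0097
grasp_force: 30.0
[-2.9  0.3 97.  -0.1 82.7 17.2] Mz [-0.193  0.039  0.074] -1.3159972429275513 F [1.  0.1 0.5] head -20.034124118046257 0.009728969153030948 15.35
time: 16.18
eef_pos: [0.5447, 0.0234, 0.1776]
eef_rot: [[0.564, 0.826, -0.001], [0.826, -0.564, -0.001], [-0.001, -0.0, -1.0]]
force: [0.8, -0.9, -1.1]
opening: 0.0096
grasp_force: 30.0
[-2.9  0.3 97.  -0.1 82.7 31.4] Mz [-0.227 -0.007  0.055] -0.590562466531992 F [ 0.8 -0.9 -1.1] head -34.31342264104436 0.009637962410505543 16.1833
```

```bash

python3 -m handwheel '0 0 0 0 0 .004;0 0 0 0 0 .008;0 0 0 0 0 .012;0 0 0 0 0 .016;0 0 0 0 0 .02;0 0 0 0 0 .024;0 0 0 0 0 .028;0 0 0 0 0 .032;0 0 0 0 0 .036;0 0 0 0 0 .04'
python3 p.py
```

```text
time: 17.02
eef_pos: [0.5448, 0.0233, 0.1776]
eef_rot: [[0.751, 0.66, -0.001], [0.66, -0.751, -0.001], [-0.001, 0.0, -1.0]]
force: [1.3, -1.8, -0.8]
opening: 0.01
grasp_force: 30.0
[-2.9  0.3 97.  -0.1 82.7 45.8] Mz [-0.333 -0.11   0.068] -0.5900563672184944 F [ 1.3 -1.8 -0.8] head -48.712309325052296 0.010004641233211917 17.0167
```

```bash

python3 -m handwheel '0 0 0 0 0 .004;0 0 0 0 0 .008;0 0 0 0 0 .012;0 0 0 0 0 .016;0 0 0 0 0 .02;0 0 0 0 0 .024;0 0 0 0 0 .028;0 0 0 0 0 .032;0 0 0 0 0 .036;0 0 0 0 0 .04'
python3 p.py
```

```text
time: 17.85
eef_pos: [0.5449, 0.0232, 0.1776]
eef_rot: [[0.892, 0.452, -0.0], [0.452, -0.892, -0.001], [-0.001, 0.001, -1.0]]
force: [1.4, -1.6, -0.7]
opening: 0.01
grasp_force: 30.0
[-2.9  0.3 97.  -0.1 82.6 60.2] Mz [-0.4   -0.195  0.031] -0.5898712389171124 F [ 1.4 -1.6 -0.7] head -63.117514658906565 0.010012772303647284 17.85
```

```bash

python3 -m handwheel '0 0 0 0 0 .004;0 0 0 0 0 .008;0 0 0 0 0 .012;0 0 0 0 0 .016;0 0 0 0 0 .02;0 0 0 0 0 .024;0 0 0 0 0 .028;0 0 0 0 0 .032;0 0 0 0 0 .036;0 0 0 0 0 .04'
python3 p.py
```

```text
time: 18.68
eef_pos: [0.5453, 0.0233, 0.1776]
eef_rot: [[0.976, 0.217, 0.0], [0.217, -0.976, -0.001], [0.0, 0.001, -1.0]]
force: [2.8, -1.2, -2.1]
opening: 0.0114
grasp_force: 33.9
[-2.9  0.4 97.  -0.1 82.6 74.6] Mz [-0.275 -0.508  0.773] 0.05154621787369251 F [ 2.8 -1.2 -2.1] head -77.47274759712116 0.011373337813296537 18.6833
```

```bash

python3 -m handwheel '0 0 0 0 0 .004;0 0 0 0 0 .008;0 0 0 0 0 .012;0 0 0 0 0 .016;0 0 0 0 0 .02;0 0 0 0 0 .024;0 0 0 0 0 .028;0 0 0 0 0 .032;0 0 0 0 0 .036;0 0 0 0 0 .04'
python3 p.py
```

```text
time: 19.52
eef_pos: [0.5455, 0.0234, 0.1778]
eef_rot: [[0.999, -0.032, 0.001], [-0.032, -0.999, -0.001], [0.001, 0.001, -1.0]]
force: [4.9, -2.0, -2.3]
opening: 0.0153
grasp_force: 45.7
[-2.9  0.4 97.  -0.1 82.6 89. ] Mz [-0.222 -0.65   1.182] 0.48909058794379234 F [ 4.9 -2.  -2.3] head -91.83847807119457 0.015306516127009511 19.5167
```

The stop is felt: the moment is 1.2 N m, and the opening has grown as the wing wedges between the pads. That puts the seat at a heading of about -71°. I'll back off about 20° to realign the pads and check the opening.

```bash

python3 -m handwheel '0 0 0 0 0 -.005;0 0 0 0 0 -.01;0 0 0 0 0 -.015;0 0 0 0 0 -.02;0 0 0 0 0 -.025;0 0 0 0 0 -.03;0 0 0 0 0 -.035;0 0 0 0 0 -.04;0 0 0 0 0 -.04;0 0 0 0 0 -.04'
python3 p.py
python3 -m handwheel '0 0 0 0 0 -.002;0 0 0 0 0 -.004;0 0 0 0 0 -.006;0 0 0 0 0 -.008;0 0 0 0 0 -.01;0 0 0 0 0 -.01;0 0 0 0 0 -.01;0 0 0 0 0 -.01;0 0 0 0 0 -.01;0 0 0 0 0 -.01'
python3 p.py
```

```text
time: 20.35
eef_pos: [0.5448, 0.0231, 0.1776]
eef_rot: [[0.976, 0.216, -0.001], [0.216, -0.976, -0.001], [-0.001, 0.001, -1.0]]
force: [-0.3, -4.8, 0.3]
opening: 0.0118
grasp_force: 27.5
[-2.9  0.3 97.  -0.1 82.7 74.6] Mz [-0.848  0.209  0.287] 0.0023589659394929186 F [-0.3 -4.8  0.3] head -77.49711312646555 0.0117850812534818 20.35
time: 21.18
eef_pos: [0.5445, 0.0231, 0.1776]
eef_rot: [[0.961, 0.278, -0.001], [0.278, -0.961, -0.002], [-0.002, 0.001, -1.0]]
force: [-2.4, -5.9, 2.0]
opening: 0.0104
grasp_force: 28.2
[-2.9  0.3 97.  -0.1 82.7 71. ] Mz [-1.153  0.592  0.241] 0.2161585260182619 F [-2.4 -5.9  2. ] head -73.8638781651673 0.010399467136877805 21.1833
```

```bash

python3 -m handwheel '0 0 0 0 0 -.016;0 0 0 0 0 -.032;0 0 0 0 0 -.048;0 0 0 0 0 -.064;0 0 0 0 0 -.08;0 0 0 0 0 -.096;0 0 0 0 0 -.112;0 0 0 0 0 -.128;0 0 0 0 0 -.144;0 0 0 0 0 -.16'
python3 p.py
python3 -m handwheel '0 0 0 0 0 -.014;0 0 0 0 0 -.028;0 0 0 0 0 -.042;0 0 0 0 0 -.056;0 0 0 0 0 -.07;0 0 0 0 0 -.08;0 0 0 0 0 -.09;0 0 0 0 0 -.097;0 0 0 0 0 -.097;0 0 0 0 0 -.097'
python3 -m handwheel '0 0 0 0 0 0;0 0 0 0 0 0;0 0 0 0 0 0;0 0 0 0 0 0;0 0 0 0 0 0;0 0 0 0 0 0;0 0 0 0 0 0;0 0 0 0 0 0;0 0 0 0 0 0;0 0 0 0 0 0'
python3 p.py
python3 - <<'E'
from cell import optics
import cv2
s=optics.snapshot("top"); cv2.imwrite("pics/t5.png",cv2.resize(s["img"][130:290,240:460,::-1],(770,560),interpolation=cv2.INTER_CUBIC))
E
```

```text
time: 22.02
eef_pos: [0.5445, 0.0232, 0.1776]
eef_rot: [[0.276, 0.961, -0.001], [0.961, -0.276, -0.001], [-0.002, -0.001, -1.0]]
force: [-2.8, -5.4, 1.3]
opening: 0.01
grasp_force: 29.9
[-2.9  0.3 97.  -0.1 82.7 13.1] Mz [-1.07   0.492 -0.053] 2.4729175865650177 F [-2.8 -5.4  1.3] head -15.997318105088572 0.009973050910124067 22.0167
time: 22.85
eef_pos: [0.5445, 0.0232, 0.1776]
eef_rot: [[-0.32, 0.947, -0.001], [0.947, 0.32, -0.001], [-0.001, -0.002, -1.0]]
force: [-2.4, -5.0, 1.9]
opening: 0.0096
grasp_force: 29.9
time: 23.68
eef_pos: [0.5445, 0.0232, 0.1776]
eef_rot: [[-0.32, 0.948, -0.001], [0.948, 0.32, -0.001], [-0.001, -0.002, -1.0]]
force: [-2.3, -5.5, 2.5]
opening: 0.01
grasp_force: 29.9
[ -2.9   0.3  97.   -0.1  82.7 -21.5] Mz [-1.04   0.511  0.012] 0.036336196353659034 F [-2.3 -5.5  2.5] head 18.64528289345585 0.009987236243694828 23.6833
```

View pics/t5.png

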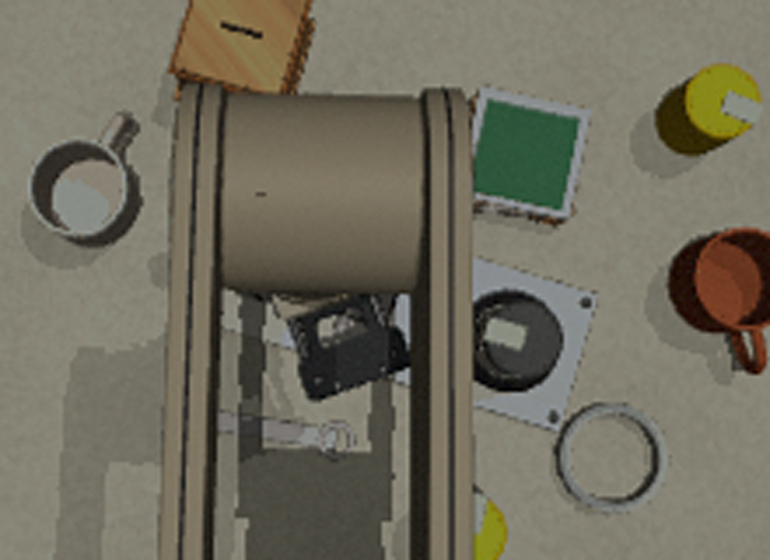

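The tin stands in its nest with the strip at (505,332), pointing left along the plate to the reader. The bystanders in view look undisturbed, and the screw is held 90° back from its seat.

```bash
python3 -c "
from cell import bot
print(bot.sign_off())"
```

```text
the job is handed in; nothing more can be done
None
```

I turned the tin until its code faced the reader to within about 2° and let it go, then seated the thumbscrew, backed it off about 90° and handed the job in with it still held at about 30 N; sign-off gave no verdict.

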